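Set the drag brake of the pouring wheel

ROBOT

A 6-joint arm with a two-finger parallel gripper is mounted at the origin on the work surface. World frame = base frame: x ahead of the robot, y to its left, z up, the work surface at z = 0. Lengths are in m, angles in rad, forces in N, time in s.
With the tool pointing down it reaches from about 0.325 to 1 m from the base axis. Payload 5.1 kg.
Tool frame: the origin (TCP) lies on the centre line of the jaws, within the pads' length; the fingertips stand 11 mm ahead of it and the grasp point (between the pads) lies 8 mm behind it (arm.nose_length is the z of the fingertips in the tool frame, in m); z points along the fingers, y is the direction in which the jaws open and shut (so a half turn about z gives the same grasp; the last joint's range is limited). The gripper opens to 85 mm and grips with 20 to 120 N. Pads are 22 mm wide; open, the fingers measure 114 mm over their backs; the gripper's body (76 mm by 85 mm) begins 54 mm behind the grasp point. The pads swing forward as they close: fully open they stand 13 mm farther back than shut.
Start: joints at [-1.381, 0.124, 1.65, -0, 1.367, -0.083], TCP at [0.175, -0.626, 0.242] pointing down, gripper open.
Joint ranges: [-2.61, 2.61], [-1.02, 2.33], [0.03, 2.71], [-1.35, 4.49], [0.32, 2.68], [-2.91, 2.91]. Speed limits (rad/s): [2.57, 2.57, 3.14, 3.14, 3.14, 3.14].

INTERFACE

Orientations are given as a unit quaternion [w, x, y, z].
In Python, from station import arm gives the robot as it stands.
- The arm moves only by the tool servo_tool, never from a script. Its argument "commands" is a list of rows, each an object with "translation": the shift along the world's x, y, z in mm, a list of three; "turn": the turn, a rotation vector about the world's x, y, z in degrees, a list of three. A call has 1 to 5 rows; each row shifts and turns the commanded pose from where the row before left it; what a row does not reach is not made up. A row lasts 1/12 s, in which the tool goes at most 41.7 mm and 7.16 degrees, less where a joint would pass 70% of its speed; a pose out of reach is approached as far as the arm can. A call with a gripper value outside its range is refused whole. "grip" is the finger opening in mm, from 0 to 85.4, set as the call begins (left out, the last holds). The fingers move at their own pace and stop on an object; "newtons" is the grip in N (left out, the last holds). Time passes only in rows, so rows that do not move let the fingers close. It gives the time, the measured TCP pose, the force and the opening at its end, in the units of the state.
- arm.sense(): the state, without advancing time (a new reading comes with each control period).
- arm.capture(name): name is "side" or "top" or "wrist"; returns (picture, depth): 384x512x3 uint8, blue, green, red; 384x512 float32, m along the optical axis (not along the pixel's ray), 0 where there is no reading.
- arm.calibration(name): a dict with "K" (3x3 intrinsics, pixels), "view" (4x4, takes a point from world to camera coordinates). Camera axes: x right, y down, z forward; pixel columns grow to the right and rows downward; lengths in m; the calibration is good to about 2 mm. A picture is of the moment at which its call begins: read the wrist's pose just before it. calibration takes no time and is no camera call; for the wrist camera it gives the pose at the moment of the call.
- arm.sign_off(): hands the job in, once; it reports no verdict.
The state is a dict: "time_s": time; "qpos": joint angles; "dq": joint speeds; "effort": joint torques, N m; "eef_pos": TCP position; "ee_rot": TCP orientation; "force": force on the tool from outside, world axes, zero at the start; "torque": the same for the moment, N m; "gripper_width": opening from 0.0 (shut) to 1.0 (fully open).
Only numpy, scipy, OpenCV 4.12 (cv2) and the standard library are available. Lean on these libraries where they do the work, as an engineer would, in place of code of your own. Each camera call takes 0.05 s, during which the arm holds its last target. There are 200 camera calls.

TASK

On the paint-pouring wheel, turn the black wing screw of the rim brake clockwise until you feel it bottom, with the rubber pad firmly against the wheel but not crushed. Then back it off a quarter of a turn, let go, and leave the board, cups and palette knife as they are.

Things in the scene. Friction and masses are not known exactly. Their poses are not given: they have to be found in the camera images.
- wheel: The pouring wheel: grey round table 300 mm across, its top 40 mm above the bench, on a steel foot, with an aluminium brake bridge at its edge (column outside the rim, arm 76 x 44 mm over it, arm top 80 mm above the bench). Origin: on the bench, straight below the brake screw's axis; +x points to the wheel's centre 140 mm away, z up. Fixed.
- rim (a point): The point on the wheel's top face, 40 mm above the bench, straight under the brake pad, where the pad touches it; z up. Stays put to within 0.2 mm.
- pad_face (a point): Centre of the underside of the round rubber pad (22 mm across) between bridge arm and wheel, at the screw's lower end and turning with it; z up. It stands 2 mm per turn of the screw above rim and touches the wheel where the screw bottoms; readings are too coarse to set it by.
- screw: The upright brake screw; it turns without rising and drives the pad. Origin on its axis at the bridge arm's top, 80 mm above the bench, z up. Head: a black wing, a flat bar 44 mm long (x) by 11 thick (y) by 26 tall, 21 to 47 mm above the origin, on a neck 14 mm across. Clockwise from above lowers the pad. It starts 1.9 to 3.6 rad short of bottoming, at an angle that differs every time.
- head (a point): Centre of the black wing, on the screw's axis, 34 mm above its origin; x along the wing, y across its 11 mm. It turns with a drag of about 0.06 N m until the pad meets the wheel; from there the firm rubber adds a spring of 2 N m per rad: 0.2 N m at the screw is bottomed, above about 0.8 N m the pad is crushed and spoilt.
- canvas: Bystander: a round black art board, 210 mm across and 14 mm thick, lying loose on the wheel. Origin at the centre of its underside.
- cup_a: Bystander: empty white paint cup, 66 mm across the rim, 75 mm tall, on the bench beside the bridge. Origin at the centre of its underside.
- cup_b: Bystander: empty blue paint cup, 58 mm across the rim, 65 mm tall, on the bench. Origin at the centre of its underside.
- knife: Bystander: palette knife 200 mm long lying on the bench, along its x.

How it is judged:
By the outcome, as a careful person would: the job done as asked, in the order asked, and still so for the second after the job is handed in, with the robot touching nothing.
It also fails if it takes over 72 s, if anything falls off the work surface, if the arm or the gripper's body presses on something with over 40 N, if the wrist force passes 120 N, or if a joint passes its speed limit or range.

## Working session

There is one attempt and no reset: what is moved stays moved. The work goes in short steps, Python scripts to look and compute and a tool call to move; the robot and the scene stay as the last step left them, time stands still between calls to the robot, and variables do not carry over. Pictures are saved under pics/ and viewed, about 8 in all and at most 12, crops included, and the job is handed in when it is done.

Besides the shell and the picture viewer there is one more tool, called after "Request:" by a JSON object that holds its "fn" and its "kwargs". servo_tool: Moves the arm, as the interface text tells. Its arguments: {"type":"object","properties":{"commands":{"type":"array"},"grip":{"type":"number"},"newtons":{"type":"number"}},"required":["commands"]}

```bash
mkdir -p pics; cat > h.py <<'E'
import numpy as np,cv2
from station import arm
def ray(cal,u,v):
    K,V=np.array(cal["K"]),np.array(cal["view"]);R,t=V[:3,:3],V[:3,3]
    d=R.T@np.linalg.solve(K,[u,v,1.]);return -R.T@t,d
def onplane(cal,u,v,z):
    o,d=ray(cal,u,v);return o+d*(z-o[2])/d[2]
def bydepth(cal,u,v,D):
    o,d=ray(cal,u,v);return o+d*D
def proj(cal,p):
    K,V=np.array(cal["K"]),np.array(cal["view"]);c=V[:3,:3]@p+V[:3,3];q=K@c;return q[:2]/q[2]
E
python3 - <<'E'
from h import *
s=arm.sense();print(s)
ims=[]
for n in("top","side"):
    im,d=arm.capture(n);np.savez(f"{n}.npz",im=im,d=d);cv2.imwrite(f"pics/{n}0.png",im);c=arm.calibration(n);print(n,np.round(c["K"],1).tolist(),np.round(c["view"],3).tolist())
E
```

```text
{'time_s': 0.0, 'qpos': array([-1.38059327e+00,  1.24505384e-01,  1.65167933e+00, -3.33133258e-05,
        1.36751344e+00, -8.25829756e-02]), 'dq': array([ 4.79845654e-04,  5.53279726e-04,  1.52255807e-03,  3.83508466e-04,
       -1.01352891e-04, -4.44539890e-05]), 'effort': array([ 2.24097996e-03, -4.23607206e+01, -3.65451908e+01,  3.83183090e-05,
        6.93105510e-03,  7.97906125e-06]), 'eef_pos': array([ 0.17498159, -0.62538691,  0.24104967]), 'ee_rot': array([-1.05034969e-03,  9.90711875e-01,  1.35973792e-01, -7.29077506e-05]), 'force': array([-0.22164709, -0.22649417,  0.68214048]), 'torque': array([-0.03671458, -0.03982266, -0.01703645]), 'gripper_width': 1.0000971915457435}
top [[357.6, 0.0, 254.7], [0.0, 357.6, 189.0], [0.0, 0.0, 1.0]] [[0.003, -1.0, 0.004, -0.003], [-0.968, -0.004, -0.252, 0.558], [0.252, -0.003, -0.968, 0.694], [0.0, 0.0, 0.0, 1.0]]
side [[474.9, 0.0, 252.7], [0.0, 474.9, 194.2], [0.0, 0.0, 1.0]] [[-0.99, -0.143, 0.005, 0.53], [-0.112, 0.751, -0.65, 0.118], [0.089, -0.644, -0.76, 1.065], [0.0, 0.0, 0.0, 1.0]]
```

View pics/top0.png

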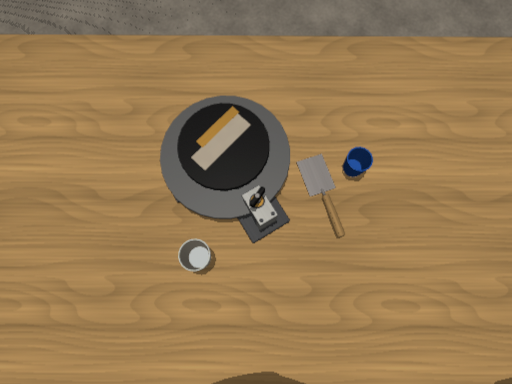

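View pics/side0.png

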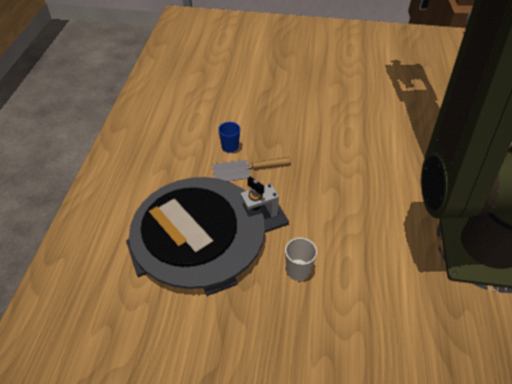

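Top view: wheel at about (225,157), bridge at (261,207), wing at about (257,195). White cup at (195,256), blue cup at (357,162), knife at (322,195). Side view: wing at about (256,187). Next I'll measure the wing from both views.

```bash
python3 - <<'E'
from h import *
for n,(u0,u1,v0,v1) in(("top",(235,285,175,225)),("side",(235,285,170,220))):
    f=np.load(n+".npz");im,d=f["im"],f["d"];c=arm.calibration(n)
    P=[];B=[];px=[]
    for v in range(v0,v1):
        for u in range(u0,u1):
            if d[v,u]<=0: continue
            p=bydepth(c,u,v,d[v,u])
            if p[2]>.098 and im[v,u].max()<90: P.append(p);px.append((u,v))
            elif .07<p[2]<.09 and im[v,u].min()>100: B.append(p)
    P,B=np.array(P),np.array(B)
    print(n,len(P),P.mean(0).round(4),P.min(0).round(3),P.max(0).round(3),"arm",len(B),B.mean(0).round(4))
    T=P[P[:,2]>P[:,2].max()-.008]
    print("top layer",len(T),T.mean(0).round(4),cv2.minAreaRect(T[:,:2].astype(np.float32)*1000))
    print("px",np.mean(px,0), "two-view ray",)
    a=cv2.resize(im[v0-10:v1+10,u0-10:u1+10],None,fx=5,fy=5,interpolation=cv2.INTER_CUBIC);cv2.imwrite(f"pics/{n}_c.png",a)
a=[cv2.imread(f"pics/{n}_c.png") for n in("top","side")];cv2.imwrite("pics/c1.png",np.hstack(a))
c=arm.calibration("top")
f=np.load("top.npz");im,d=f["im"],f["d"]
# wheel centre from grey pixels on z=.04
for nm,u,v,z in(("wheel",225,157,.04),("cupA",195,256,.075),("bridge",261,207,.08)): print(nm,onplane(c,u,v,z).round(3))
E
```

```text
top 118 [ 0.5289 -0.0055  0.1231] [ 0.511 -0.02   0.099] [0.55  0.008 0.13 ] arm 491 [ 0.5174 -0.0122  0.0802]
top layer 89 [ 0.5303 -0.0054  0.1265] ((530.8091430664062, -5.585369110107422), (10.568114280700684, 42.212623596191406), 53.314186096191406)
px [256.94067797 196.58474576] two-view ray
side 174 [5.302e-01 1.000e-04 1.172e-01] [ 0.513 -0.019  0.098] [0.551 0.012 0.129] arm 299 [ 0.5211 -0.0056  0.0787]
top layer 81 [ 0.5305 -0.0018  0.1247] ((531.526611328125, -3.143199920654297), (10.641559600830078, 43.78374099731445), 54.57464599609375)
px [255.44827586 185.95977011] two-view ray
wheel [0.641 0.067 0.04 ]
cupA [0.416 0.12  0.075]
bridge [ 0.517 -0.014  0.08 ]
```

View pics/c1.png

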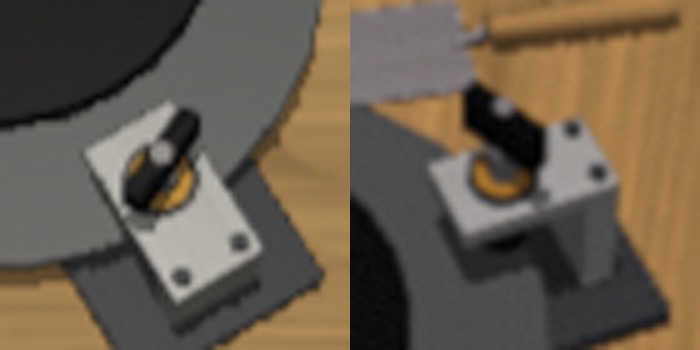

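The two views agree: wing centre about (0.531, -0.0045), top at about 0.127, long axis at about -36°. For a clockwise turn of up to about 220° in one grasp, I need tool yaw about +144° (+128° from now). Everything else stands below the fingertips.

Request:
{"fn": "servo_tool", "kwargs": {"commands": [{"translation": [17.8, 31, 0], "turn": [0, 0, 6.4]}, {"translation": [17.8, 31, 0], "turn": [0, 0, 6.4]}, {"translation": [17.8, 31, 0], "turn": [0, 0, 6.4]}, {"translation": [17.8, 31, 0], "turn": [0, 0, 6.4]}, {"translation": [17.8, 31, 0], "turn": [0, 0, 6.4]}]}}

```text
time_s: 0.52
eef_pos: [0.2644, -0.4692, 0.2416]
ee_rot: [-0.001, 0.914, 0.406, 0.0]
force: [1.8, 0.8, 1.0]
gripper_width: 0.998
```

Request:
{"fn": "servo_tool", "kwargs": {"commands": [{"translation": [17.8, 31, 0], "turn": [0, 0, 6.4]}, {"translation": [17.8, 31, 0], "turn": [0, 0, 6.4]}, {"translation": [17.8, 31, 0], "turn": [0, 0, 6.4]}, {"translation": [17.8, 31, 0], "turn": [0, 0, 6.4]}, {"translation": [17.8, 31, 0], "turn": [0, 0, 6.4]}]}}

```text
time_s: 0.93
eef_pos: [0.3534, -0.3141, 0.2419]
ee_rot: [-0.0, 0.766, 0.642, 0.0]
force: [-0.1, 0.0, -0.2]
gripper_width: 0.997
```

Request:
{"fn": "servo_tool", "kwargs": {"commands": [{"translation": [17.8, 31, 0], "turn": [0, 0, 6.4]}, {"translation": [17.8, 31, 0], "turn": [0, 0, 6.4]}, {"translation": [17.8, 31, 0], "turn": [0, 0, 6.4]}, {"translation": [17.8, 31, 0], "turn": [0, 0, 6.4]}, {"translation": [17.8, 31, 0], "turn": [0, 0, 6.4]}]}}

```text
time_s: 1.35
eef_pos: [0.4424, -0.1591, 0.242]
ee_rot: [-0.0, 0.56, 0.829, -0.0]
force: [0.4, -0.7, -0.6]
gripper_width: 1.003
```

Request:
{"fn": "servo_tool", "kwargs": {"commands": [{"translation": [17.8, 31, 0], "turn": [0, 0, 6.4]}, {"translation": [17.8, 31, 0], "turn": [0, 0, 6.4]}, {"translation": [17.8, 31, 0], "turn": [0, 0, 6.4]}, {"translation": [17.8, 31, 0], "turn": [0, 0, 6.4]}, {"translation": [0, 0, 0], "turn": [0, 0, 0]}]}}

```text
time_s: 1.77
eef_pos: [0.5148, -0.0324, 0.2419]
ee_rot: [-0.0, 0.36, 0.933, 0.001]
force: [-0.5, -0.5, -0.2]
gripper_width: 0.997
```

```bash
cat > look.py <<'E'
from h import *
import sys
s=arm.sense();R=None
from scipy.spatial.transform import Rotation as Ro
q=s["ee_rot"];R=Ro.from_quat(q[[1,2,3,0]]).as_matrix()
print(s["time_s"],s["eef_pos"].round(4),"psi",np.degrees(np.arctan2(R[1,0],R[0,0])).round(2),"yax",np.degrees(np.arctan2(R[1,1],R[0,1])).round(2),"q",s["qpos"].round(3),s["force"].round(2),s["torque"].round(3))
c=arm.calibration("wrist");im,d=arm.capture("wrist");np.savez("w.npz",im=im,d=d)
cv2.imwrite(f"pics/{sys.argv[1]}.png",im)
print("cam",ray(c,256,192)[0].round(3),"wing px",proj(c,np.array([.531,-.0045,.127])).round(1))
K,V=np.array(c["K"]),np.array(c["view"])
vv,uu=np.mgrid[:384,:512];D=d
X=(np.stack([(uu-K[0,2])/K[0,0]*D,(vv-K[1,2])/K[1,1]*D,D],-1)-V[:3,3])@V[:3,:3]
m=(D>0)&(X[...,2]>.118)&(X[...,2]<.14)&(np.hypot(X[...,0]-.531,X[...,1]+.0045)<.035)
P=X[m]
if len(P)>20:
    print(len(P),P.mean(0).round(4),np.median(P[:,2]).round(4),cv2.minAreaRect(P[:,:2].astype(np.float32)*1000))
    cnt,_=cv2.findContours(m.astype(np.uint8),0,2);r=cv2.minAreaRect(max(cnt,key=cv2.contourArea));b=cv2.boxPoints(r)
    print("px rect on z=.127:",(np.array([onplane(c,u,v,.127)[:2] for u,v in b])*1000).round(1).tolist(),onplane(c,*r[0],.127).round(4))
E
python3 look.py w1
```

```text
1.7667 [ 0.5148 -0.0324  0.2419] psi 137.75 yax 47.75 q [-0.168 -0.177  1.946  0.002  1.373 -1.002] [-0.46 -0.45 -0.24] [-0.029  0.013 -0.006]
cam [0.456 0.02  0.374] wing px [292.3 185.6]
560 [ 0.529  -0.0046  0.1266] 0.1268 ((530.76220703125, -5.3961639404296875), (10.988430976867676, 44.196537017822266), 55.68608474731445)
px rect on z=.127: [[507.7, 3.4], [514.3, 12.2], [551.1, -12.9], [544.2, -22.3]] [ 0.5288 -0.0046  0.127 ]
```

View pics/w1.png

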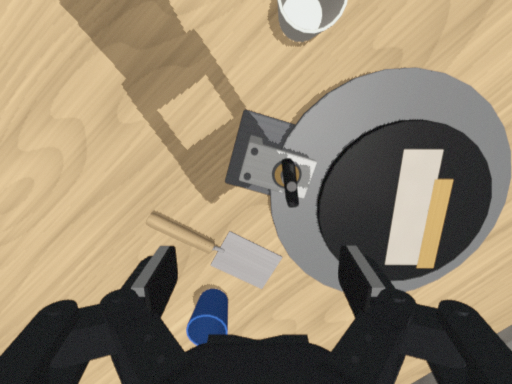

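Wrist view: wing at about (290,180), board with the two strips on the wheel, white cup at (310,10), blue cup at (208,315), and the knife clear. The wrist measurement agrees: wing centre about (0.530, -0.0047), jaw axis needed about 55°. Aligning and descending.

Request:
{"fn": "servo_tool", "kwargs": {"commands": [{"translation": [7.6, 13.9, 0], "turn": [0, 0, 3.7]}, {"translation": [7.6, 13.8, 0], "turn": [0, 0, 3.7]}, {"translation": [0, 0, -35], "turn": [0, 0, 0]}, {"translation": [0, 0, -30], "turn": [0, 0, 0]}, {"translation": [0, 0, 0], "turn": [0, 0, 0]}], "grip": 50, "newtons": 40}}

```text
time_s: 2.23
eef_pos: [0.5239, -0.0095, 0.1702]
ee_rot: [-0.006, 0.304, 0.953, -0.001]
force: [-0.9, 0.5, -1.4]
gripper_width: 0.586
```

```bash
python3 look.py w2
```

```text
2.2333 [ 0.5239 -0.0095  0.1702] psi 144.55 yax 54.55 q [-0.12  -0.092  1.993 -0.     1.253 -1.072] [-0.87  0.5  -1.38] [0.074 0.061 0.112]
cam [0.461 0.036 0.303] wing px [270.6 229.1]
955 [ 0.5288 -0.0039  0.1266] 0.1269 ((530.3237915039062, -5.014917373657227), (10.84392261505127, 43.50425720214844), 55.76692581176758)
px rect on z=.127: [[507.2, 4.3], [513.3, 12.9], [550.7, -12.6], [544.2, -21.8]] [ 0.5282 -0.0039  0.127 ]
```

View pics/w2.png

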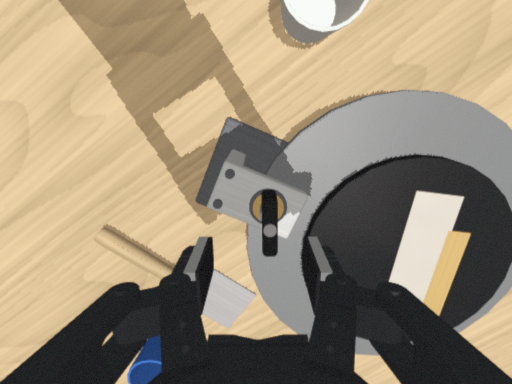

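Wing at about (269,222), midway between the fingers (about 205 and 318). Letting it settle, then correcting.

Request:
{"fn": "servo_tool", "kwargs": {"commands": [{"translation": [0, 0, 0], "turn": [0, 0, 0]}, {"translation": [0, 0, 0], "turn": [0, 0, 0]}, {"translation": [0, 0, 0], "turn": [0, 0, 0]}]}}

```text
time_s: 2.53
eef_pos: [0.5298, -0.0099, 0.1799]
ee_rot: [0.002, 0.304, 0.953, 0.0]
force: [-0.3, 0.4, 0.1]
gripper_width: 0.582
```

```bash
python3 look.py w3
```

```text
2.5333 [ 0.5298 -0.0099  0.1799] psi 144.58 yax 54.58 q [-0.12  -0.098  1.982 -0.     1.254 -1.073] [-0.26  0.4   0.11] [0.036 0.009 0.   ]
cam [0.465 0.036 0.311] wing px [265.2 215.9]
874 [ 0.5287 -0.004   0.1267] 0.1269 ((530.1964721679688, -5.169212341308594), (10.77743148803711, 43.55889129638672), 55.15690994262695)
px rect on z=.127: [[507.3, 4.3], [513.3, 12.7], [550.5, -12.9], [544.1, -21.9]] [ 0.5281 -0.004   0.127 ]
```

Request:
{"fn": "servo_tool", "kwargs": {"commands": [{"translation": [0, 5.2, 0], "turn": [0, 0, 0.5]}, {"translation": [0, 0, -25], "turn": [0, 0, 0]}, {"translation": [0, 0, -25], "turn": [0, 0, 0]}, {"translation": [0, 0, -23], "turn": [0, 0, 0]}, {"translation": [0, 0, 0], "turn": [0, 0, 0]}]}}

```text
time_s: 3.0
eef_pos: [0.5252, -0.0034, 0.0999]
ee_rot: [-0.004, 0.299, 0.954, -0.001]
force: [-1.8, 0.6, -0.9]
gripper_width: 0.582
```

Request:
{"fn": "servo_tool", "kwargs": {"commands": [{"translation": [0, 0, 0], "turn": [0, 0, 0]}, {"translation": [0, 0, 0], "turn": [0, 0, 0]}, {"translation": [0, 0, 0], "turn": [0, 0, 0]}]}}

```text
time_s: 3.25
eef_pos: [0.5301, -0.0041, 0.1067]
ee_rot: [0.002, 0.3, 0.954, 0.0]
force: [1.0, -0.2, -0.5]
gripper_width: 0.584
```

```bash
cat > st.py <<'E'
from h import *
from scipy.spatial.transform import Rotation as Ro
s=arm.sense();q=s["ee_rot"];R=Ro.from_quat(q[[1,2,3,0]]).as_matrix()
print(s["time_s"].__round__(2),(s["eef_pos"]*1000).round(1),"psi",np.degrees(np.arctan2(R[1,0],R[0,0])).round(2),"tilt",R[:2,2].round(3),"q6",s["qpos"][5].round(3),"F",s["force"].round(2),"T",s["torque"].round(3),"eff6",s["effort"][5].round(3),"w",(s["gripper_width"]*85.4).__round__(1))
E
python3 st.py
```

```text
3.25 [530.1  -4.1 106.7] psi 145.14 tilt [ 0.004 -0.   ] q6 -1.071 F [ 1.04 -0.22 -0.54] T [0.061 0.004 0.005] eff6 0.0 w 49.9
```

Request:
{"fn": "servo_tool", "kwargs": {"commands": [{"translation": [0, 0, 0], "turn": [0, 0, 0]}, {"translation": [0, 0, 0], "turn": [0, 0, 0]}, {"translation": [0, 0, 0], "turn": [0, 0, 0]}, {"translation": [0, 0, 0], "turn": [0, 0, 0]}, {"translation": [0, 0, 0], "turn": [0, 0, 0]}], "grip": 5, "newtons": 60}}

```text
time_s: 3.67
eef_pos: [0.5294, -0.0037, 0.1055]
ee_rot: [0.001, 0.3, 0.954, 0.001]
force: [-0.7, 2.3, 5.2]
gripper_width: 0.123
```

Request:
{"fn": "servo_tool", "kwargs": {"commands": [{"translation": [0, 0, 0], "turn": [0, 0, 0]}, {"translation": [0, 0, 0], "turn": [0, 0, 0]}, {"translation": [0, 0, 0], "turn": [0, 0, 0]}, {"translation": [0, 0, 0], "turn": [0, 0, 0]}]}}

```text
time_s: 4.0
eef_pos: [0.5294, -0.0038, 0.1055]
ee_rot: [0.001, 0.3, 0.954, 0.001]
force: [-0.5, 2.7, 4.2]
gripper_width: 0.119
```

```bash
python3 st.py
```

```text
4.0 [529.4  -3.8 105.5] psi 145.13 tilt [0.002 0.001] q6 -1.071 F [-0.47  2.75  4.21] T [ 0.453 -0.039  0.003] eff6 0.007 w 10.2
```

Gripped. Turning clockwise; at least 109° is free.

Request:
{"fn": "servo_tool", "kwargs": {"commands": [{"translation": [0, 0, 0], "turn": [0, 0, -4]}, {"translation": [0, 0, 0], "turn": [0, 0, -4]}, {"translation": [0, 0, 0], "turn": [0, 0, -4]}, {"translation": [0, 0, 0], "turn": [0, 0, -4]}, {"translation": [0, 0, 0], "turn": [0, 0, -4]}]}}

```text
time_s: 4.42
eef_pos: [0.5298, -0.0034, 0.1055]
ee_rot: [0.001, 0.462, 0.887, 0.001]
force: [2.7, 5.0, 4.6]
gripper_width: 0.122
```

```bash
python3 st.py
```

```text
4.42 [529.8  -3.4 105.5] psi 124.93 tilt [0.003 0.001] q6 -0.719 F [2.71 4.98 4.63] T [ 0.762 -0.347  0.079] eff6 -0.612 w 10.5
```

Request:
{"fn": "servo_tool", "kwargs": {"commands": [{"translation": [0, 0, 0], "turn": [0, 0, -5]}, {"translation": [0, 0, 0], "turn": [0, 0, -5]}, {"translation": [0, 0, 0], "turn": [0, 0, -5]}, {"translation": [0, 0, 0], "turn": [0, 0, -5]}, {"translation": [0, 0, 0], "turn": [0, 0, -5]}]}}

```text
time_s: 4.83
eef_pos: [0.5305, -0.0031, 0.1056]
ee_rot: [0.001, 0.644, 0.765, 0.003]
force: [4.0, 5.8, 2.0]
gripper_width: 0.121
```

```bash
python3 st.py
```

```text
4.83 [530.5  -3.1 105.6] psi 99.88 tilt [0.005 0.002] q6 -0.282 F [4.02 5.75 1.98] T [ 0.97  -0.8    0.111] eff6 -0.78 w 10.4
```

Request:
{"fn": "servo_tool", "kwargs": {"commands": [{"translation": [0, 0, 0], "turn": [0, 0, -5]}, {"translation": [0, 0, 0], "turn": [0, 0, -5]}, {"translation": [0, 0, 0], "turn": [0, 0, -5]}, {"translation": [0, 0, 0], "turn": [0, 0, -5]}, {"translation": [0, 0, 0], "turn": [0, 0, -5]}]}}

```text
time_s: 5.25
eef_pos: [0.5312, -0.0031, 0.1056]
ee_rot: [0.001, 0.794, 0.608, 0.004]
force: [8.7, 6.3, 0.3]
gripper_width: 0.122
```

```bash
python3 st.py
```

```text
5.25 [531.2  -3.1 105.6] psi 74.88 tilt [0.007 0.002] q6 0.154 F [8.68 6.28 0.28] T [ 0.878 -1.338  0.079] eff6 -0.779 w 10.4
```

Lateral force is building up towards +x and +y, so the axis is about 1 mm that way. Recentring while turning, still within the free range.

Request:
{"fn": "servo_tool", "kwargs": {"commands": [{"translation": [0.5, 0.4, 0], "turn": [0, 0, -4]}, {"translation": [0.5, 0.4, 0], "turn": [0, 0, -4]}, {"translation": [0.4, 0.3, 0], "turn": [0, 0, -4]}, {"translation": [0, 0, 0], "turn": [0, 0, -4]}, {"translation": [0, 0, 0], "turn": [0, 0, -4]}]}}

```text
time_s: 5.67
eef_pos: [0.532, -0.0032, 0.1056]
ee_rot: [0.002, 0.887, 0.461, 0.002]
force: [5.2, 0.5, 1.4]
gripper_width: 0.121
```

```bash
python3 st.py
```

```text
5.67 [532.   -3.2 105.6] psi 54.95 tilt [ 0.005 -0.001] q6 0.505 F [5.15 0.5  1.37] T [ 0.13  -0.766  0.041] eff6 -0.613 w 10.3
```

Request:
{"fn": "servo_tool", "kwargs": {"commands": [{"translation": [0, 0, 0], "turn": [0, 0, -3]}, {"translation": [0, 0, 0], "turn": [0, 0, -3]}, {"translation": [0, 0, 0], "turn": [0, 0, -3]}]}}

```text
time_s: 5.92
eef_pos: [0.5322, -0.0034, 0.1056]
ee_rot: [0.002, 0.921, 0.391, 0.003]
force: [6.0, -0.1, 2.0]
gripper_width: 0.123
```

```bash
python3 st.py
```

```text
5.92 [532.2  -3.4 105.6] psi 46.0 tilt [ 0.006 -0.001] q6 0.661 F [ 6.   -0.13  1.98] T [ 0.015 -0.938  0.027] eff6 -0.442 w 10.5
```

Request:
{"fn": "servo_tool", "kwargs": {"commands": [{"translation": [0.5, 0, 0], "turn": [0, 0, -3]}, {"translation": [0.3, 0, 0], "turn": [0, 0, -3]}, {"translation": [0, 0, 0], "turn": [0, 0, -3]}]}}

```text
time_s: 6.17
eef_pos: [0.5325, -0.0036, 0.1056]
ee_rot: [0.001, 0.948, 0.317, 0.002]
force: [4.2, -0.9, 2.5]
gripper_width: 0.12
```

```bash
python3 st.py
```

```text
6.17 [532.5  -3.6 105.6] psi 37.0 tilt [ 0.004 -0.001] q6 0.818 F [ 4.19 -0.91  2.52] T [-0.081 -0.631  0.039] eff6 -0.445 w 10.2
```

Request:
{"fn": "servo_tool", "kwargs": {"commands": [{"translation": [0, 0, 0], "turn": [0, 0, -3]}, {"translation": [0, 0, 0], "turn": [0, 0, -3]}]}}

```text
time_s: 6.33
eef_pos: [0.5326, -0.0037, 0.1056]
ee_rot: [0.002, 0.964, 0.267, 0.002]
force: [4.6, -2.3, 2.7]
gripper_width: 0.122
```

```bash
python3 st.py
```

```text
6.33 [532.6  -3.7 105.6] psi 31.01 tilt [ 0.005 -0.002] q6 0.923 F [ 4.62 -2.27  2.68] T [-0.162 -0.568  0.07 ] eff6 -0.445 w 10.5
```

Request:
{"fn": "servo_tool", "kwargs": {"commands": [{"translation": [0, 0, 0], "turn": [0, 0, -3]}, {"translation": [0, 0, 0], "turn": [0, 0, -3]}]}}

```text
time_s: 6.5
eef_pos: [0.5327, -0.0039, 0.1056]
ee_rot: [0.002, 0.976, 0.217, 0.002]
force: [4.0, -1.7, 2.7]
gripper_width: 0.12
```

```bash
python3 st.py
```

```text
6.5 [532.7  -3.9 105.6] psi 25.01 tilt [ 0.005 -0.002] q6 1.028 F [ 4.02 -1.65  2.73] T [-0.32  -0.717  0.096] eff6 -0.444 w 10.3
```

Request:
{"fn": "servo_tool", "kwargs": {"commands": [{"translation": [0, 0, 0], "turn": [0, 0, -2]}, {"translation": [0, 0, 0], "turn": [0, 0, -2]}]}}

```text
time_s: 6.67
eef_pos: [0.5327, -0.004, 0.1056]
ee_rot: [0.002, 0.983, 0.183, 0.002]
force: [4.0, -2.0, 2.3]
gripper_width: 0.121
```

```bash
python3 st.py
```

```text
6.67 [532.7  -4.  105.6] psi 21.06 tilt [ 0.005 -0.002] q6 1.097 F [ 4.02 -2.02  2.32] T [-0.306 -0.674  0.109] eff6 -0.264 w 10.3
```

Request:
{"fn": "servo_tool", "kwargs": {"commands": [{"translation": [0, 0, 0], "turn": [0, 0, -2]}, {"translation": [0, 0, 0], "turn": [0, 0, -2]}]}}

```text
time_s: 6.83
eef_pos: [0.5328, -0.0041, 0.1056]
ee_rot: [0.002, 0.989, 0.148, 0.002]
force: [5.1, -2.3, 1.7]
gripper_width: 0.125
```

```bash
python3 st.py
```

```text
6.83 [532.8  -4.1 105.6] psi 17.08 tilt [ 0.005 -0.003] q6 1.166 F [ 5.06 -2.33  1.75] T [-0.409 -0.745  0.196] eff6 -0.147 w 10.7
```

Torque is rising: likely contact. Small steps now.

Request:
{"fn": "servo_tool", "kwargs": {"commands": [{"translation": [0, 0, 0], "turn": [0, 0, -2]}]}}

```text
time_s: 6.92
eef_pos: [0.5328, -0.0042, 0.1056]
ee_rot: [0.002, 0.991, 0.131, 0.002]
force: [5.1, -1.9, 2.1]
gripper_width: 0.122
```

```bash
python3 st.py
```

```text
6.92 [532.8  -4.2 105.6] psi 15.09 tilt [ 0.005 -0.003] q6 1.201 F [ 5.08 -1.88  2.05] T [-0.44  -0.751  0.225] eff6 -0.087 w 10.4
```

Request:
{"fn": "servo_tool", "kwargs": {"commands": [{"translation": [0, 0, 0], "turn": [0, 0, -2]}]}}

```text
time_s: 7.0
eef_pos: [0.5328, -0.0042, 0.1056]
ee_rot: [0.002, 0.993, 0.114, 0.003]
force: [4.7, -1.7, 1.9]
gripper_width: 0.12
```

```bash
python3 st.py
```

```text
7.0 [532.8  -4.2 105.6] psi 13.1 tilt [ 0.005 -0.003] q6 1.236 F [ 4.7  -1.74  1.91] T [-0.434 -0.777  0.322] eff6 -0.026 w 10.3
```

Request:
{"fn": "servo_tool", "kwargs": {"commands": [{"translation": [0, 0, 0], "turn": [0, 0, -0.5]}, {"translation": [0, 0, 0], "turn": [0, 0, 0]}, {"translation": [0, 0, 0], "turn": [0, 0, 0]}]}}

```text
time_s: 7.25
eef_pos: [0.5328, -0.0042, 0.1056]
ee_rot: [0.002, 0.994, 0.111, 0.003]
force: [4.5, -3.0, 1.5]
gripper_width: 0.124
```

```bash
python3 st.py; python3 look.py w4
```

```text
7.25 [532.8  -4.2 105.6] psi 12.7 tilt [ 0.005 -0.003] q6 1.243 F [ 4.52 -2.97  1.47] T [-0.4   -0.72   0.283] eff6 0.304 w 10.6
7.25 [ 0.5328 -0.0042  0.1056] psi 12.7 yax -77.3 q [-0.107 -0.01   2.032 -0.003  1.114  1.243] [ 4.52 -2.97  1.47] [-0.4   -0.72   0.283]
cam [0.609 0.013 0.238] wing px [256.6 284.7]
3677 [ 0.537  -0.0036  0.1287] 0.1274 ((539.4617919921875, 0.32189178466796875), (51.11134338378906, 48.096275329589844), 65.2245864868164)
px rect on z=.127: [[528.3, 20.4], [561.5, 4.7], [543.9, -26.1], [507.1, -11.8]] [ 0.5361 -0.003   0.127 ]
```

View pics/w4.png

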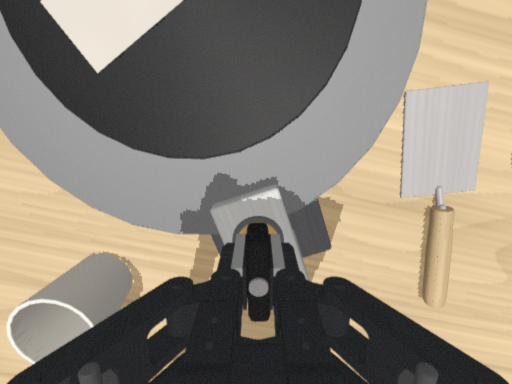

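Wing at about (258,280), square between the jaws, no slip. Static torque 0.28 (joint 6: 0.30), peak 0.32, after rising at about 0.035 per degree from about 20° yaw: bottomed and well below crushing. Backing off 90°.

Request:
{"fn": "servo_tool", "kwargs": {"commands": [{"translation": [0, 0, 0], "turn": [0, 0, 5]}, {"translation": [0, 0, 0], "turn": [0, 0, 5]}, {"translation": [0, 0, 0], "turn": [0, 0, 5]}, {"translation": [0, 0, 0], "turn": [0, 0, 5]}, {"translation": [0, 0, 0], "turn": [0, 0, 5]}]}}

```text
time_s: 7.72
eef_pos: [0.5325, -0.0035, 0.1056]
ee_rot: [0.001, 0.946, 0.324, 0.002]
force: [3.6, 0.2, 3.5]
gripper_width: 0.118
```

Request:
{"fn": "servo_tool", "kwargs": {"commands": [{"translation": [0, 0, 0], "turn": [0, 0, 5]}, {"translation": [0, 0, 0], "turn": [0, 0, 5]}, {"translation": [0, 0, 0], "turn": [0, 0, 5]}, {"translation": [0, 0, 0], "turn": [0, 0, 5]}, {"translation": [0, 0, 0], "turn": [0, 0, 5]}]}}

```text
time_s: 8.13
eef_pos: [0.5319, -0.0031, 0.1055]
ee_rot: [0.001, 0.853, 0.521, 0.001]
force: [1.4, 2.6, 5.9]
gripper_width: 0.123
```

Request:
{"fn": "servo_tool", "kwargs": {"commands": [{"translation": [0, 0, 0], "turn": [0, 0, 5]}, {"translation": [0, 0, 0], "turn": [0, 0, 5]}, {"translation": [0, 0, 0], "turn": [0, 0, 5]}, {"translation": [0, 0, 0], "turn": [0, 0, 5]}, {"translation": [0, 0, 0], "turn": [0, 0, 5]}]}}

```text
time_s: 8.55
eef_pos: [0.5312, -0.0029, 0.1055]
ee_rot: [0.0, 0.72, 0.694, 0.0]
force: [-2.3, 1.3, 7.3]
gripper_width: 0.124
```

Request:
{"fn": "servo_tool", "kwargs": {"commands": [{"translation": [0, 0, 0], "turn": [0, 0, 5]}, {"translation": [0, 0, 0], "turn": [0, 0, 5]}, {"translation": [0, 0, 0], "turn": [0, 0, 5]}, {"translation": [0, 0, 0], "turn": [0, 0, 0]}, {"translation": [0, 0, 0], "turn": [0, 0, 0]}]}}

```text
time_s: 8.97
eef_pos: [0.5307, -0.0029, 0.1055]
ee_rot: [-0.0, 0.625, 0.781, -0.0]
force: [-3.9, 2.7, 8.7]
gripper_width: 0.121
```

```bash
python3 st.py
```

```text
8.97 [530.7  -2.9 105.5] psi 102.65 tilt [-0. -0.] q6 -0.327 F [-3.91  2.73  8.73] T [0.279 0.544 0.033] eff6 -0.032 w 10.4
```

Backed off 89.95°. Release and rise.

Request:
{"fn": "servo_tool", "kwargs": {"commands": [{"translation": [0, 0, 0], "turn": [0, 0, 0]}, {"translation": [0, 0, 0], "turn": [0, 0, 0]}, {"translation": [0, 0, 0], "turn": [0, 0, 0]}, {"translation": [0, 0, 0], "turn": [0, 0, 0]}, {"translation": [0, 0, 0], "turn": [0, 0, 0]}], "grip": 50}}

```text
time_s: 9.38
eef_pos: [0.5304, -0.0031, 0.1039]
ee_rot: [-0.0, 0.625, 0.781, -0.0]
force: [-0.9, -0.1, -0.0]
gripper_width: 0.588
```

```bash
python3 st.py
```

```text
9.38 [530.4  -3.1 103.9] psi 102.63 tilt [-0.001 -0.   ] q6 -0.327 F [-0.88 -0.12 -0.02] T [-0.007  0.003 -0.016] eff6 0.0 w 50.2
```

Request:
{"fn": "servo_tool", "kwargs": {"commands": [{"translation": [0, 0, 15], "turn": [0, 0, 0]}, {"translation": [0, 0, 25], "turn": [0, 0, 0]}, {"translation": [0, 0, 30], "turn": [0, 0, 0]}, {"translation": [0, 0, 30], "turn": [0, 0, 0]}, {"translation": [0, 0, 30], "turn": [0, 0, 0]}]}}

```text
time_s: 9.8
eef_pos: [0.5303, -0.003, 0.2352]
ee_rot: [-0.0, 0.625, 0.781, -0.0]
force: [1.3, 0.6, -0.5]
gripper_width: 0.589
```

Request:
{"fn": "servo_tool", "kwargs": {"commands": [{"translation": [0, 0, 0], "turn": [0, 0, 0]}, {"translation": [0, 0, 0], "turn": [0, 0, 0]}, {"translation": [0, 0, 0], "turn": [0, 0, 0]}]}}

```text
time_s: 10.05
eef_pos: [0.5303, -0.003, 0.2335]
ee_rot: [-0.0, 0.625, 0.781, -0.0]
force: [-0.2, 0.2, 0.2]
gripper_width: 0.587
```

```bash
python3 look.py w5; python3 - <<'E'
from h import *
im,d=arm.capture("top");o=np.load("top.npz")["im"]
cv2.imwrite("pics/top2.png",im);print(arm.sense()["time_s"])
E
```

```text
10.05 [ 0.5303 -0.003   0.2335] psi 102.63 yax 12.63 q [-0.107 -0.137  1.925 -0.     1.355 -0.327] [-0.16  0.21  0.24] [ 0.024 -0.047 -0.026]
cam [0.513 0.074 0.365] wing px [258.5 196.6]
562 [ 0.5302 -0.0033  0.1267] 0.1269 ((530.5157470703125, -4.590366363525391), (10.969767570495605, 42.88948059082031), 13.081138610839844)
px rect on z=.127: [[520.4, 16.4], [530.7, 18.7], [540.5, -23.6], [529.7, -26.1]] [ 0.5302 -0.0031  0.127 ]
10.15
```

View pics/w5.png

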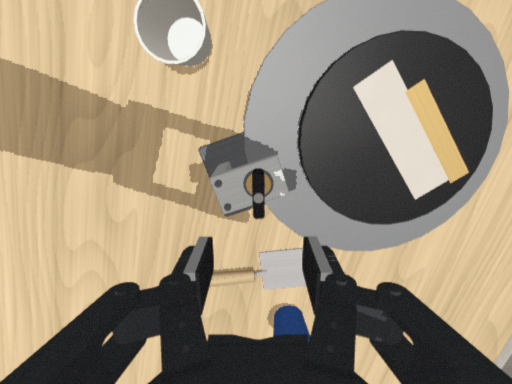

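View pics/top2.png

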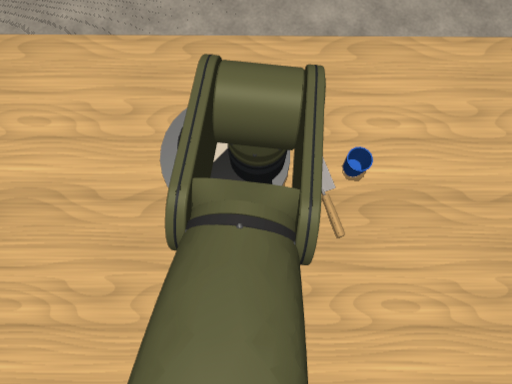

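Wrist view: wing free at (258,192) with its cross axis at 13.1° (tool let go at 12.6°). Board, cup and knife are undisturbed. The top view is mostly hidden by the arm, but the blue cup and knife show at the same pixels as before.

```bash
python3 -c "
from station import arm
print(arm.sign_off())"
```

```text
the job is handed in; nothing more can be done
None
```

The brake screw was turned clockwise until it bottomed, backed off a quarter turn and released. I handed the job in at about 10 s of robot time.

- **Bottoming:** I turned the wing about 132° clockwise. The torque stayed at or below about 0.11 N m while it turned freely, then rose by about 0.03–0.04 N m per degree once the pad touched. It peaked at 0.32 N m and held at 0.28 N m, past the 0.2 N m mark and well below the 0.8 N m crush limit.
- **Back-off:** The tool turned back 89.95°. After release the wing measured 13.1° against the tool's 12.6° (its cross axis in the wrist view), so it stayed put to within the camera's accuracy.
- **Robot clear:** The gripper is open and about 0.13 m above where it let go, with forces at noise level.
- **Bystanders:** In the last wrist view the board, white cup, blue cup and knife looked undisturbed. I checked this by eye only. The last top view was mostly blocked by the arm, so only the blue cup and knife were confirmed there.
- **Disagreements:** The first wing position was 1–2 mm off. I corrected it from the side force, which stayed below about 11 N.

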